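Set up the bag sealer for the orange job

ROBOT

A 7-joint arm with a two-finger parallel gripper is mounted at the origin on the work surface. World frame = base frame: x ahead of the robot, y to its left, z up, the work surface at z = 0. Lengths are in m, angles in rad, forces in N, time in s.
With the tool pointing down it reaches from about 0.4 to 0.85 m from the base axis. Payload 10.4 kg.
Tool frame: the origin (TCP) lies between the finger pads; the fingertips stand 11 mm ahead of it and the grasp point (between the pads) lies 8 mm behind it; z points along the fingers, y is the line along which they close (so a half turn about z gives the same grasp; the last joint's range is limited). The gripper opens to 85 mm and grips with 20 to 120 N. Pads are 22 mm wide; open, the fingers measure 114 mm over their backs; the gripper's body (76 mm by 85 mm) begins 54 mm behind the grasp point. The pads swing forward as they close: fully open they stand 13 mm farther back than shut.
Start: joints at [1.146, 0.332, -0.065, 1.46, 0.022, 1.35, -0.088], TCP at [0.244, -0.575, 0.242] pointing down, gripper open.
Joint ranges: [-2.6, 2.6], [-0.5, 2.12], [-1.47, 1.34], [0.16, 2.42], [-1.27, 4.41], [0.06, 2.06], [-2.6, 2.6]. Speed limits (rad/s): [2.22, 2.22, 2.79, 2.79, 3.14, 3.14, 3.14].

INTERFACE

Orientations are given as [roll, pitch, yaw] about the fixed x, y, z axes, in that order (R = Rz(yaw) Ry(pitch) Rx(roll)).
In Python, from rig import r, eyes, order gives the robot as it stands.
- The arm moves only by the shell command python3 -m creep 'ROWS' [FORCE]. ROWS is text: rows parted by semicolons, each of 7 numbers parted by spaces: the turn, a rotation vector about the tool's x, y, z in degrees, then the shift along the tool's x, y, z in m, then the finger opening in m, from 0 to 0.0854. In form: rx ry rz dx dy dz hand; .... A call has 1 to 12 rows; each row is the pose to reach, as a shift and turn from the pose commanded when the call began, along the tool's axes at that moment; what a row does not reach only later rows make up. A row lasts 1/12 s, in which the tool goes at most 41.7 mm and 7.16 degrees, less where a joint would pass 70% of its speed; a pose out of reach is approached as far as the arm can. A call with a gripper value outside its range is refused whole. The fingers move at their own pace and stop on an object; FORCE is the grip in N (left out, the last holds). Time passes only in rows, so rows that repeat a pose let the fingers close. It gives the time, the measured TCP pose, the force, the opening and the grip force at its end, in the units of the state.
- r.get_obs(): the state, without advancing time (a new reading comes with each control period).
- eyes.capture(name): name is "scene" or "top"; returns (picture, depth): 480x640x3 uint8, red, green, blue; 480x640 float32, m along the optical axis (not along the pixel's ray), 0 where there is no reading.
- eyes.camera_params(name): a dict with "fx", "fy", "cx", "cy" (pixels), "k1" (the pictures are not rectified: a ray, as slopes to the right and down, at radius r is drawn at 1 + k1 r^2 times it, then the intrinsics apply), "camera_from_world" (4x4, takes a point from world to camera coordinates). Camera axes: x right, y up, looking along -z (the intrinsics and any distortion apply to the point x, -y, -z); pixel columns grow to the right and rows downward; lengths in m; the calibration is good to about 2 mm. A picture is of the moment at which its call begins. camera_params takes no time and is no camera call.
- order.close_job(): hands the job in; it is judged then, once.
The state is a dict: "time_s": time; "joints": joint angles; "dq": joint speeds; "effort": joint torques, N m; "eef_pos": TCP position; "ee_rot": TCP orientation; "contact_force": force on the tool from outside, world axes, zero at the start; "torque": the same for the moment, N m; "width": opening from 0.0 (shut) to 1.0 (fully open); "finger_force": force on a finger pad.
Only numpy, scipy, OpenCV 4.12 (cv2) and the standard library are available. Lean on these libraries where they do the work, as an engineer would, in place of code of your own. Each camera call takes 0.05 s, during which the arm holds its last target. There are 200 camera calls.

TASK

Set up the bag sealer for the orange job: open only the bin with the orange tag, take out the sealing bar and lay it flat, grip upwards, in the sealer's tray, and turn the dial until its white pointer is on the orange index. Leave the index, the other bins and the other things on the bench as they are.

Things in the scene. Friction and masses are not known exactly. Their poses are not given: they have to be found in the camera images.
- dial (a joint): Sealing-time dial on the sealer's sloping panel, in rad, 0 to 4.71 (stops at both ends); grows as the dial turns clockwise seen from above. It has the same zero as index: the pointer is on the index when both read the same. It is stiff (about 0.15 N m) and stays where it is left.
- dial_grip (a point): Grip point of the dial, on its axis: z points out of the panel along the dial's axis (tilted 0.35 rad from vertical towards the robot side of the sealer), x along the grip bar towards the end with the white pointer. The black bar is 64 mm long (x), 16 mm thick (y) and rises from 14 mm above the panel (top of a 66 mm round skirt) to 55 mm above; this point is 37 mm above the panel, 18 mm below the bar's top.
- dial_pointer (a point): Point 45 mm from the dial's axis in line with the white pointer, just above the panel; turns with the dial. It meets index_mark when the dial is set.
- index (a joint): Where the orange index clip stands on the scale, in rad, same zero and sense as dial. It must not be shifted.
- index_mark (a point): The orange index clip on the scale's rim (20 x 8 mm, low: under 7 mm above the panel), at a point 45 mm from the dial's axis.
- tray (a point): Centre of the floor of the sealer's open aluminium tray, left of the sealer: inside 140 mm (x) by 80 mm (y), walls 17 mm above the floor. Axes: x away from the robot, y left, z up, turned with the sealer. The sealer's flank rises 67 mm beyond this point in -y.
- bar_mid (a point): Centre of the sealing bar: 90 mm long (x), 20 mm wide (y), 36 mm high (z up), 80 to 170 g. Aluminium foot 16 mm high over the full length; orange grip 50 mm long and 20 mm high on its middle, same width. It starts on the floor of the orange-tagged bin, grip up, roughly along the bin, with 24 mm or more free either side of its grip.
- bin_orange_in (a point): Centre of the floor of the bin with the orange tag (green bin, 130 x 100 mm outside, 120 x 90 mm inside, walls 45 mm above this floor, rim under the lid). Axes x along the row's depth away from the robot, y along the row, z up. Three such bins stand in a row at 106 mm pitch, in any order.
- lid_orange (a joint): Lid of the bin with the orange tag: joint value in m, 0 = shut, 0.115 = fully open at its stop. The flat grey lid (130 x 100 x 6 mm) slides level along its bin's +x axis, away from the robot, with about 2.5 N of friction, and stays where it is left. The lid carries a large orange tag.
- lid_orange_handle (a point): Middle (upper part) of the black upright handle on the lid with the orange tag: a block 30 mm along the bin's x, 14 mm along y, 36 mm high, standing on the lid 45 mm towards the robot from the lid's centre. This point is 22 mm above the lid's top face and 14 mm below the handle's top; axes are those of the bin (x = opening direction, z up).
- lid_blue (a joint): Lid of the bin with the blue tag: joint value in m, 0 = shut, 0.115 = fully open at its stop. The flat grey lid (130 x 100 x 6 mm) slides level along its bin's +x axis, away from the robot, with about 2.5 N of friction, and stays where it is left. To stay shut.
- lid_blue_handle (a point): Middle (upper part) of the black upright handle on the lid with the blue tag: a block 30 mm along the bin's x, 14 mm along y, 36 mm high, standing on the lid 45 mm towards the robot from the lid's centre. This point is 22 mm above the lid's top face and 14 mm below the handle's top; axes are those of the bin (x = opening direction, z up).
- lid_white (a joint): Lid of the bin with the white tag: joint value in m, 0 = shut, 0.115 = fully open at its stop. The flat grey lid (130 x 100 x 6 mm) slides level along its bin's +x axis, away from the robot, with about 2.5 N of friction, and stays where it is left. To stay shut.
- lid_white_handle (a point): Middle (upper part) of the black upright handle on the lid with the white tag: a block 30 mm along the bin's x, 14 mm along y, 36 mm high, standing on the lid 45 mm towards the robot from the lid's centre. This point is 22 mm above the lid's top face and 14 mm below the handle's top; axes are those of the bin (x = opening direction, z up).
- film_roll: Bystander: white film roll standing upright, 84 mm across, 140 mm high; origin at the centre of its underside.
- tape: Bystander: green tape roll lying flat, 100 mm across, 48 mm high; origin at the centre of its underside.

How it is judged:
At the end, for the whole second after the job is handed in: The dial's pointer is on the orange index (within 4.5 mm at 45 mm radius, about 0.1 rad), the sealing bar lies flat, grip up, on the tray's floor (within 0.15 rad of level), and the blue- and white-tagged lids are shut (within 10 mm) (distance between dial_pointer and index_mark below 0.0045 m and x of bar_mid in the frame of tray between -0.04 and 0.04 m and y of bar_mid in the frame of tray between -0.035 and 0.035 m and z of bar_mid in the frame of tray below 0.023 m and angle between bar_mid's own z axis and vertical below 0.15 rad and value of joint each of lid_blue, lid_white below 0.01 m); the robot touches nothing.
It fails at once if the orange index clip is shifted by more than 4 mm (distance of index_mark from where it was at the start of the episode above 0.004 m).
It fails at once if a lid other than the orange-tagged one is opened by more than 15 mm (value of joint any of lid_blue, lid_white above 0.015 m).
It fails at once if the film roll or tape roll is moved by more than 30 mm (distance of any of film_roll, tape from where it was at the start of the episode above 0.03 m).
It also fails if it takes over 72 s, if anything falls off the work surface, if the arm or the gripper's body presses on something with over 40 N, if the wrist force passes 120 N, or if a joint passes its speed limit or range.

## Working session

There is one attempt and no reset: what is moved stays moved. The work goes in short steps, Python scripts to look and compute and a shell command to move; the robot and the scene stay as the last step left them, time stands still between calls to the robot, and variables do not carry over. Pictures are saved under pics/ and viewed, at most 10 in all, crops included, and the job is handed in when it is done.

```bash
ls; mkdir -p pics; cat > h.py <<'E'
import numpy as np,cv2
from rig import r,eyes,order
from scipy.spatial.transform import Rotation as R
def snap(n,f):
    p,d=eyes.capture(n); cv2.imwrite('pics/'+f+'.png',p[:,:,::-1]); np.save('pics/'+f+'.npy',d); return p,d
def cloud(n,d):
    c=eyes.camera_params(n); v,u=np.mgrid[:480,:640]
    K=np.array([[c['fx'],0,c['cx']],[0,c['fy'],c['cy']],[0,0,1.]])
    s=cv2.undistortPointsIter(np.stack([u,v],-1).reshape(-1,1,2).astype(float),K,np.array([c['k1'],0,0,0,0.]),None,None,(3,50,1e-10)).reshape(480,640,2)
    P=np.stack([s[...,0]*d,-s[...,1]*d,-d],-1); M=np.linalg.inv(np.array(c['camera_from_world']))
    return P@M[:3,:3].T+M[:3,3]
def proj(n,w):
    c=eyes.camera_params(n); M=np.array(c['camera_from_world']); p=M[:3,:3]@np.array(w)+M[:3,3]
    a,b=p[0]/-p[2],-p[1]/-p[2]; k=1+c['k1']*(a*a+b*b); return c['fx']*a*k+c['cx'],c['fy']*b*k+c['cy']
def tool(w):  # world point -> shift in current tool axes
    o=r.get_obs(); return R.from_euler('xyz',o['ee_rot']).inv().apply(np.array(w)-o['eef_pos'])
E
python3 - <<'E'
from h import *
for n in('top','scene'):
    p,d=snap(n,n+'0'); print(n,np.linalg.inv(np.array(eyes.camera_params(n)['camera_from_world']))[:3,3])
o=r.get_obs();print(o)
print(R.from_euler('xyz',o['ee_rot']).as_matrix())
E
```

```text
pics
top [ 0.53151227 -0.05547124  1.20184959]
scene [ 1.2761205  -0.1880899   0.85896083]
{'time_s': 0.1, 'joints': array([ 1.1464374 ,  0.33277378, -0.06470994,  1.46086676,  0.02160009,
        1.34990693, -0.0884494 ]), 'dq': array([ 5.14790812e-04, -2.30492219e-04,  9.62671155e-04, -3.88827791e-03,
        7.23548405e-04, -2.75128274e-04, -2.61415159e-05]), 'effort': array([ 1.67748032e-03, -6.26742625e+01,  4.94167954e-02, -3.92426062e+01,
        1.64207997e-02,  6.97304538e-03,  4.79600862e-05]), 'eef_pos': array([ 0.24427293, -0.57493069,  0.24161281]), 'ee_rot': array([-3.14033455e+00,  5.52224097e-05,  4.01838394e-01]), 'contact_force': array([ 0.58622393,  0.94105708, -0.3656305 ]), 'torque': array([ 0.01387811, -0.02252937, -0.05706096]), 'finger_force': 0.0, 'width': 1.000497588349924}
[[ 9.20343532e-01  3.91110582e-01 -5.42881357e-04]
 [ 3.91110955e-01 -9.20342833e-01  1.13628875e-03]
 [-5.52224097e-05 -1.25810285e-03 -9.99999207e-01]]
```

View pics/top0.png

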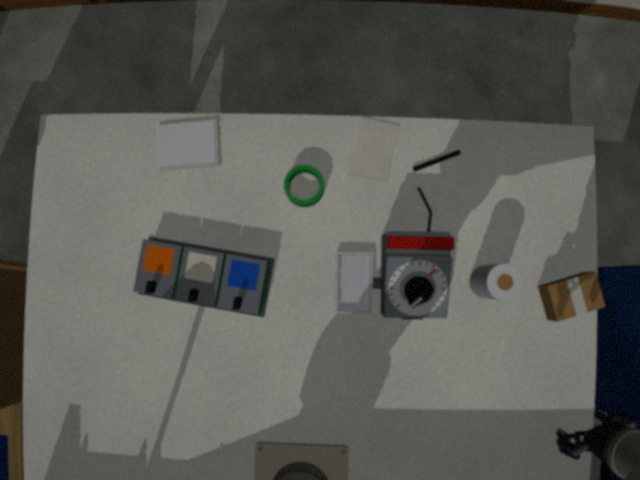

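View pics/scene0.png

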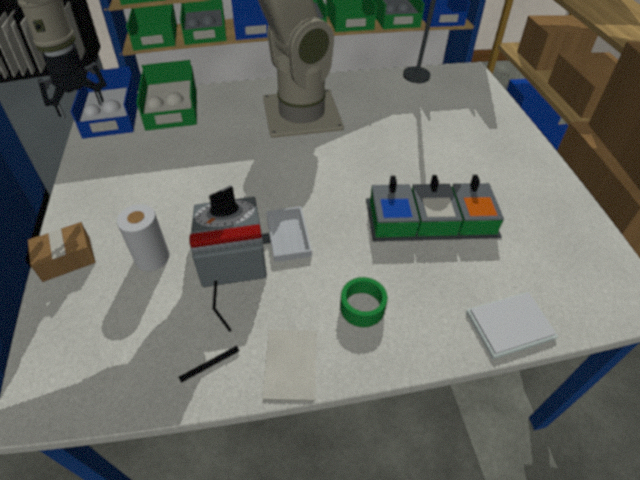

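```bash
python3 - <<'E'
from h import *
p=cv2.imread('pics/top0.png'); d=np.load('pics/top0.npy'); C=cloud('top',d); np.save('pics/C.npy',C)
c=cv2.resize(p[222:328,325:465],None,fx=5.5,fy=5.5,interpolation=cv2.INTER_CUBIC); cv2.imwrite('pics/dial.png',c)
h=cv2.cvtColor(p,cv2.COLOR_BGR2HSV)
def reg(nm,m,x0,y0,x1,y1):
    k=np.zeros(m.shape,bool);k[y0:y1,x0:x1]=1;k&=m&(d>0); P=C[k]; v,u=np.nonzero(k); print(nm,k.sum(),u.mean().round(1),v.mean().round(1),np.median(P,0).round(4),P.mean(0).round(4),'z',np.percentile(P[:,2],[5,50,95]).round(3))
S=h[...,1]>120
reg('orange',S&(h[...,0]<22),130,230,185,285); reg('blue',S&(h[...,0]>100),215,250,275,300)
reg('white',(h[...,1]<60)&(h[...,2]>125),183,245,220,285)
blk=h[...,2]<50
for n,b in dict(o=(143,275,165,300),w=(184,284,202,305),b=(228,292,246,314)).items():
    reg('hand_'+n,(C[...,2]>.085),*b); reg('blk',blk,*b)
# tray
reg('trayfloor',h[...,2]>0,345,262,364,300)
reg('index',S&(h[...,0]<22),422,262,445,282)
reg('film',C[...,2]>.12,465,255,525,305); reg('tape',S&(abs(h[...,0]-65)<20),280,160,330,210)
print('table',np.median(C[350:400,480:560,2]))
for y in range(225,325,7): print(y,(C[y,330:460:8,2]*1000).astype(int))
E
```

```text
orange 759 158.2 259.2 [0.5608 0.3597 0.0635] [0.5608 0.3599 0.0636] z [0.06  0.064 0.067]
blue 788 243.2 274.5 [0.5313 0.15   0.0631] [0.5312 0.1501 0.0633] z [0.06  0.063 0.067]
white 25 194.1 258.0 [0.5663 0.2744 0.0647] [0.5665 0.271  0.0638] z [0.06  0.065 0.068]
hand_o 80 149.1 286.6 [0.494  0.3661 0.0972] [0.4947 0.3671 0.0958] z [0.087 0.097 0.101]
blk 148 151.0 286.4 [0.496  0.3648 0.0874] [0.495  0.3672 0.0831] z [0.06  0.087 0.101]
hand_w 91 192.1 295.1 [0.4794 0.2618 0.0974] [0.4793 0.2623 0.0968] z [0.09  0.097 0.102]
blk 212 193.1 294.6 [0.4797 0.2615 0.0762] [0.4797 0.2651 0.0788] z [0.059 0.076 0.1  ]
hand_b 88 236.1 302.9 [0.4651 0.1578 0.0976] [0.4653 0.1581 0.097 ] z [0.091 0.098 0.101]
blk 118 237.0 302.5 [0.4657 0.156  0.0963] [0.4658 0.1572 0.0901] z [0.064 0.096 0.1  ]
trayfloor 717 354.0 280.5 [ 0.5258 -0.1163  0.0045] [ 0.5253 -0.1164  0.0046] z [0.001 0.005 0.008]
index 23 431.7 272.9 [ 0.5479 -0.286   0.1177] [ 0.5481 -0.2855  0.118 ] z [0.114 0.118 0.123]
film 1138 503.3 281.8 [ 0.532  -0.4434  0.139 ] [ 0.5321 -0.4437  0.1384] z [0.132 0.139 0.143]
tape 5
[... 488 characters left out ...]
8  18  -2 119 117 124 119 127 120 119 124 121  -1]
267 [  1   6   3   7   2  23   1 118 118 114 118 118 117 118 117 114   0]
274 [  4   5   2   4   3  23   0 106 113 111 111 114 113 109 109 106  -2]
281 [  4   3   4   1   4  22   8 102 106 110 119 120 125 109 106   0  -1]
288 [  1   4   5   6   4  22   6  95 101 102 117 122 152 101 100   0   1]
295 [  0   4   2   8   3  19  -1  94  95 100 116 144 153  95  95  -1  -2]
302 [ -5   3   8  11   7  24   1  89  93  88 144 144  89  89  84   2   3]
309 [ 1  6  7  6  4 18  0 79 81 81 88 81 81 79 79 -1  0]
316 [ 1  3  0  0  2 -3  0 75 75 76 74 77 78 76 78  0  2]
323 [   2   -1    0   -4    1    2    0   -1    2    0   -5 1201   -5    0
    5   -1    0]
```

View pics/dial.png

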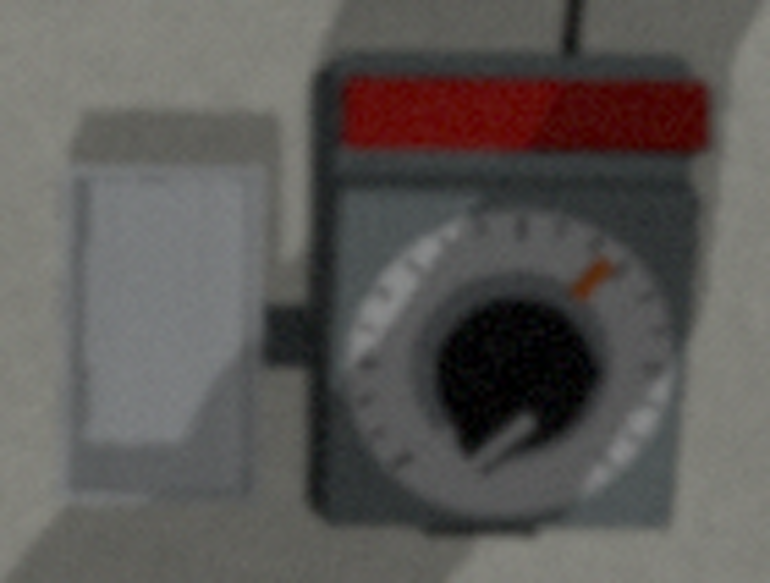

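```bash
python3 - <<'E'
from h import *
C=np.load('pics/C.npy'); p=cv2.imread('pics/top0.png'); h=cv2.cvtColor(p,cv2.COLOR_BGR2HSV)
# panel plane: pixels off the knob
m=np.zeros((480,640),bool); m[262:316,388:448]=1
P=C[m];uv=np.argwhere(m)[:,::-1]; ok=np.linalg.norm(uv-[419,288],axis=1)>22
n0=None;Q=P[ok]
for i in range(6):
    A=np.c_[Q[:,:2],np.ones(len(Q))];a=np.linalg.lstsq(A,Q[:,2],rcond=None)[0]; res=P[ok][:,2]-np.c_[P[ok][:,:2],np.ones(ok.sum())]@a
    Q=P[ok][abs(res-np.median(res))<.006]
n=np.array([-a[0],-a[1],1]);n/=np.linalg.norm(n); print('n',n,'tilt',np.arccos(n[2]),'yaw',np.arctan2(n[1],n[0]),'res',res.std())
P0=np.array([.51,-.28,a@[.51,-.28,1]])
H=(C-P0)@n
b=m&(H>.035)&(H<.07); B=C[b]; print('bar n',b.sum(),'H pct',np.percentile(H[b],[5,50,95]))
ex=np.array([1,0,0])-n*n[0];ex/=np.linalg.norm(ex);ey=np.cross(n,ex)
top=m&(H>.047)&(H<.065); T=C[top]; q=np.c_[(T-P0)@ex,(T-P0)@ey].astype(np.float32)
rc=cv2.minAreaRect(q); c=q.mean(0); w,V=np.linalg.eigh(np.cov(q.T)); print('top',len(q),'rect',rc,'mean',c,'axis',np.degrees(np.arctan2(V[1,1],V[0,1])),np.sqrt(w*12))
# rim of the scale: bright-gray disc: project rays on plane. print white marks for circle
o=np.linalg.inv(np.array(eyes.camera_params('top')['camera_from_world']))[:3,3]
D=C-o; t=((P0-o)@n)/(D@n); X=o+D*t[...,None]; px=(X-P0)@ex; py=(X-P0)@ey
ix=m&(h[...,1]>110)&(h[...,0]<22)&(np.arange(640)>420); print('index',px[ix].mean(),py[ix].mean(),ix.sum())
# rectified panel image
g=np.mgrid[-.06:.06:.0002,-.06:.06:.0002]
img=np.zeros((600,600,3),np.uint8)
for i in range(600):
  pass
W=P0+g[0][...,None]*-ex+g[1][...,None]*-ey
c_=eyes.camera_params('top');M=np.array(c_['camera_from_world']);cc=W@M[:3,:3].T+M[:3,3]
aa=cc[...,0]/-cc[...,2];bb=cc[...,1]/cc[...,2];k=1+c_['k1']*(aa**2+bb**2)
rect=cv2.remap(p,(c_['fx']*aa*k+c_['cx']).astype(np.float32),(c_['fy']*bb*k+c_['cy']).astype(np.float32),cv2.INTER_CUBIC)
cv2.imwrite('pics/rect.png',rect); print('P0',P0,'ex',ex,'ey',ey)
# tray rim
tm=np.zeros_like(m);tm[240:318,330:378]=1;tm&=(C[...,2]>.014)&(C[...,2]<.03)
print('tray',cv2.minAreaRect(C[tm][:,:2].astype(np.float32)))
red=(h[...,1]>150)&((h[...,0]<8)|(h[...,0]>170))&(C[...,2]>.12); red[:,:380]=0;red[:,460:]=0
print('red',cv2.minAreaRect(C[red][:,:2].astype(np.float32)))
d=np.load('pics/scene0.npy');S=cloud('scene',d); print('lamp',S[75,417],S[50,424],S[20,430])
E
```

```text
n [-0.34508322 -0.00709417  0.93854528] tilt 0.3524051381780858 yaw -3.1210376948788747 res 0.05898932863996241
bar n 294 H pct [0.03757452 0.05292245 0.05712394]
top 227 rect ((0.003349512815475464, 0.02336839772760868), (0.017533469945192337, 0.06536014378070831), 43.55980682373047) mean [0.00457866 0.02340493] axis 134.22755898184496 [0.01673991 0.06499803]
index 0.03054404804192891 -0.00401281007242918 34
P0 [ 0.51       -0.28        0.09865651] ex [ 0.93857209 -0.0026083   0.34507336] ey [-4.33680869e-19  9.99971434e-01  7.55847162e-03]
tray ((0.5205984711647034, -0.1134072095155716), (0.14970090985298157, 0.08865335583686829), 1.6825441122055054)
red ((0.559765100479126, -0.19039438664913177), (0.26893338561058044, 0.14127270877361298), 89.10746002197266)
lamp [-0.15175171  0.44306988  0.01695306] [-0.16592487  0.45972168  0.10557689] [-0.15631056  0.45851981  0.21826734]<stdin>:19: RuntimeWarning: divide by zero encountered in divide
<stdin>:19: RuntimeWarning: invalid value encountered in multiply
```

View pics/rect.png

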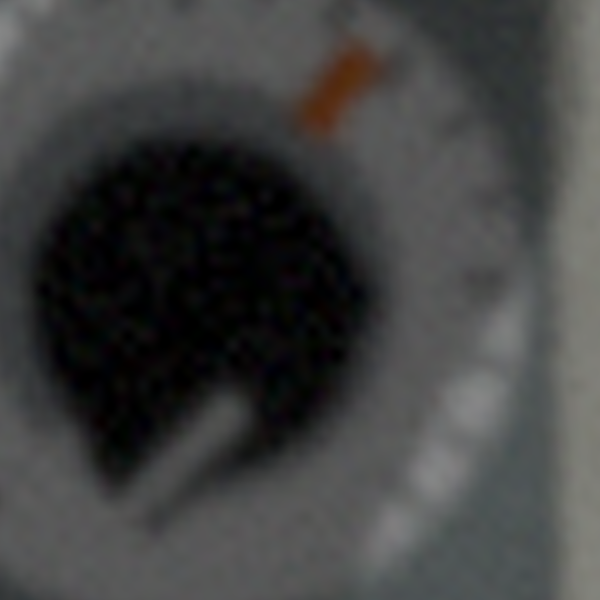

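```bash
cat >> h.py <<'E'
P0=np.array([.51,-.28,.09865651]); EX=np.array([.93857209,-.0026083,.34507336]); EY=np.array([0,.99997,.00755847]); N=np.cross(EX,EY)
def dial(p,d):
    C=cloud('top',d); h=cv2.cvtColor(p,cv2.COLOR_RGB2HSV); o=np.linalg.inv(np.array(eyes.camera_params('top')['camera_from_world']))[:3,3]
    m=np.zeros((480,640),bool); m[258:318,384:450]=1; m&=d>0
    H=(C-P0)@N
    T=C[m&(H>.047)&(H<.065)]; q=np.c_[(T-P0)@EX,(T-P0)@EY].astype(np.float32); rc=cv2.minAreaRect(q); w,V=np.linalg.eigh(np.cov(q.T))
    ang=np.degrees(np.arctan2(V[1,1],V[0,1])); c=np.array(rc[0])
    D=C-o; t=((P0+.004*N-o)@N)/np.where(m,D@N,-1); X=o+D*t[...,None]
    k=m&(h[...,1]>80)&(h[...,0]>3)&(h[...,0]<22)&(h[...,2]>70)&(H<.02); I=np.c_[(X[k]-P0)@EX,(X[k]-P0)@EY]; ic=I.mean(0)-c
    print('bar c',c,rc[1],'ang',ang,'index rel',ic,np.hypot(*ic),'ang',np.degrees(np.arctan2(ic[1],ic[0])),k.sum())
    return c,ang
E
python3 - <<'E'
from h import *
c,a=dial(cv2.imread('pics/top0.png')[:,:,::-1],np.load('pics/top0.npy'))
for i in range(3): dial(*eyes.capture('top'))
G=P0+c[0]*EX+c[1]*EY+.037*N; print('grip',G,'TCP',G-.008*N,'above',G+.10*N)
o=r.get_obs();Rt=R.from_euler('xyz',o['ee_rot'])
for ca in (a-180,a,):
  for s in(1,-1):
    t=np.radians(ca); x=np.cos(t)*EX+np.sin(t)*EY; y=np.cross(N,x)*s  # fingers close along y
    M=np.c_[np.cross(y,-N),y,-N]; print(ca,s,'rel rotvec',np.degrees((Rt.inv()*R.from_matrix(M)).as_rotvec()).round(1),'tool yaw of x',np.degrees(np.arctan2(M[1,0],M[0,0])))
print('shift above',tool(G+.10*N),'shift grip',tool(G-.008*N))
E
```

```text
bar c [0.00334951 0.02336836] (0.017533456906676292, 0.06536009162664413) ang 134.22760579089194 index rel [ 0.04012019 -0.02990451] 0.05003907856715347 ang -36.69985398914354 34
bar c [0.00281844 0.02312628] (0.018413254991173744, 0.06597758829593658) ang 134.02443852242826 index rel [ 0.04081529 -0.0299001 ] 0.05059549623256594 ang -36.22542535508162 35
bar c [0.0033979  0.02302384] (0.017884816974401474, 0.06497213244438171) ang 134.02278128951477 index rel [ 0.03971522 -0.0291111 ] 0.049241801023062436 ang -36.241272911114386 32
bar c [0.00335289 0.02257877] (0.017633801326155663, 0.06421251595020294) ang 133.6094526535279 index rel [ 0.04025912 -0.02916845] 0.049715136253082 ang -35.92400119713627 34
grip [ 0.5003757  -0.25690356  0.13471509] TCP [ 0.50313636 -0.25684681  0.12720674] above [ 0.46586743 -0.25761298  0.22856949]
-45.77239420910806 1 rel rotvec [ -23.2    5.1 -109.8] tool yaw of x 132.34339256764449
-45.77239420910806 -1 rel rotvec [ 4.6 21.  68.1] tool yaw of x -47.65660743235553
134.22760579089194 1 rel rotvec [ 4.6 21.  68.1] tool yaw of x -47.65660743235554
134.22760579089194 -1 rel rotvec [ -23.2    5.1 -109.8] tool yaw of x 132.34339256764449
shift above [ 0.32801477 -0.20556257  0.01349752] shift grip [ 0.36261623 -0.19162957  0.11485124]
```

```bash
python3 -m creep '-23.2 5.1 -109.8 0.328 -0.206 0.0135 0.05;-23.2 5.1 -109.8 0.328 -0.206 0.0135 0.05;-23.2 5.1 -109.8 0.328 -0.206 0.0135 0.05;-23.2 5.1 -109.8 0.328 -0.206 0.0135 0.05;-23.2 5.1 -109.8 0.328 -0.206 0.0135 0.05;-23.2 5.1 -109.8 0.328 -0.206 0.0135 0.05;-23.2 5.1 -109.8 0.328 -0.206 0.0135 0.05;-23.2 5.1 -109.8 0.328 -0.206 0.0135 0.05;-23.2 5.1 -109.8 0.328 -0.206 0.0135 0.05;-23.2 5.1 -109.8 0.328 -0.206 0.0135 0.05;-23.2 5.1 -109.8 0.328 -0.206 0.0135 0.05;-23.2 5.1 -109.8 0.328 -0.206 0.0135 0.05' 100
cat >> h.py <<'E'
def goal(w,M):
    o=r.get_obs(); A=R.from_euler('xyz',o['ee_rot']); print('t',o['time_s'],'j',o['joints'].round(2),'rot',np.degrees((A.inv()*R.from_matrix(M)).as_rotvec()).round(1),'shift',A.inv().apply(np.array(w)-o['eef_pos']).round(4),'w',round(o['width'],3),'F',o['contact_force'].round(1))
def dialM(deg): # tool with y across the bar; tool x along -bar dir
    t=np.radians(deg); x=np.cos(t)*EX+np.sin(t)*EY; y=np.cross(N,x)*-1; return np.c_[np.cross(y,-N),y,-N]
G=P0+.0033*EX+.0230*EY+.037*N
E
python3 - <<'E'
from h import *
goal(G+.10*N,dialM(134)); goal(G-.008*N,dialM(134))
E
```

```text
time_s: 1.25
eef_pos: [0.4665, -0.2558, 0.2289]
ee_rot: [2.889, 0.145, 1.87]
contact_force: [0.7, 0.3, -0.5]
width: 0.587
finger_force: 0.0
t 1.25 j [ 0.88 -0.04 -0.41  1.94 -0.11  0.96  0.84] rot [ -5.4   1.3 -25. ] shift [-0.0018 -0.0014  0.0003] w 0.587 F [ 0.7  0.3 -0.5]
t 1.25 j [ 0.88 -0.04 -0.41  1.94 -0.11  0.96  0.84] rot [ -5.4   1.3 -25. ] shift [0.0026 0.0078 0.1078] w 0.587 F [ 0.7  0.3 -0.5]
```

```bash
python3 -m creep '-5.4 1.3 -25 -0.0018 -0.0014 0 0.05;-5.4 1.3 -25 -0.0018 -0.0014 0 0.05;-5.4 1.3 -25 -0.0018 -0.0014 0 0.05;-5.4 1.3 -25 -0.0018 -0.0014 0 0.05;-5.4 1.3 -25 -0.0018 -0.0014 0 0.05;-5.4 1.3 -25 -0.0018 -0.0014 0 0.05'
python3 - <<'E'
from h import *
goal(G-.008*N,dialM(134))
E
```

```text
time_s: 1.75
eef_pos: [0.4648, -0.2596, 0.2287]
ee_rot: [2.876, 0.233, 2.293]
contact_force: [0.9, 0.8, 0.7]
width: 0.585
finger_force: 0.0
t 1.75 j [ 0.9  -0.04 -0.35  1.96 -0.25  0.94  1.42] rot [-0.1  0.  -0.7] shift [0.0006 0.0019 0.1085] w 0.585 F [0.9 0.8 0.7]
```

```bash
python3 -m creep '0 0 -0.7 0.0006 0.002 0.035 0.05;0 0 -0.7 0.0006 0.002 0.07 0.05;0 0 -0.7 0.0006 0.002 0.095 0.05;0 0 -0.7 0.0006 0.002 0.106 0.05;0 0 -0.7 0.0006 0.002 0.106 0.05;0 0 -0.7 0.0006 0.002 0.106 0;0 0 -0.7 0.0006 0.002 0.106 0;0 0 -0.7 0.0006 0.002 0.106 0;0 0 -0.7 0.0006 0.002 0.106 0;0 0 -0.7 0.0006 0.002 0.106 0' 100
python3 - <<'E'
from h import *
goal(G-.008*N,dialM(134)); p,d=snap('top','grip'); print(r.get_obs()['torque'])
E
```

```text
time_s: 2.58
eef_pos: [0.5016, -0.2592, 0.1314]
ee_rot: [2.881, 0.239, 2.306]
contact_force: [-9.7, -2.8, 6.8]
width: 0.176
finger_force: 97.5
t 2.5833 j [ 0.86  0.13 -0.38  2.   -0.18  0.71  1.37] rot [-0.2  0.2  0. ] shift [0.0014 0.0013 0.0044] w 0.176 F [-9.7 -2.8  6.8]
[-0.50837379  1.6588993  -0.07813171]
```

```bash
python3 -m creep '0 0 7 0 0 0 0;0 0 14 0 0 0 0;0 0 21 0 0 0 0;0 0 28 0 0 0 0;0 0 35 0 0 0 0;0 0 42 0 0 0 0;0 0 49 0 0 0 0;0 0 56 0 0 0 0;0 0 63 0 0 0 0;0 0 70 0 0 0 0;0 0 77 0 0 0 0;0 0 84 0 0 0 0' 100
python3 - <<'E'
from h import *
goal(G-.008*N,dialM(-36.3)); print(r.get_obs()['torque'])
E
```

```text
time_s: 3.63
eef_pos: [0.5006, -0.2593, 0.131]
ee_rot: [2.872, -0.228, 0.896]
contact_force: [-14.7, -2.3, 9.2]
width: 0.174
finger_force: 98.3
t 3.6333 j [ 0.73  0.12 -0.25  2.01 -0.21  0.71 -0.08] rot [ 0.2  0.1 86. ] shift [ 0.0023 -0.0006  0.0044] w 0.174 F [-14.7  -2.3   9.2]
[-0.69205386  2.71923197 -0.09265642]
```

```bash
python3 -m creep '0 0 7 0 0 0 0;0 0 14 0 0 0 0;0 0 21 0 0 0 0;0 0 28 0 0 0 0;0 0 35 0 0 0 0;0 0 42 0 0 0 0;0 0 49 0 0 0 0;0 0 56 0 0 0 0;0 0 63 0 0 0 0;0 0 70 0 0 0 0;0 0 77 0 0 0 0;0 0 84 0 0 0 0' 100
python3 -m creep '0 0 2 0 0 0 0;0 0 2 0 0 0 0'
python3 - <<'E'
from h import *
goal(G-.008*N,dialM(-36.3)); print(r.get_obs()['torque'])
E
```

```text
time_s: 4.63
eef_pos: [0.5003, -0.2583, 0.1309]
ee_rot: [-2.934, -0.284, -0.63]
contact_force: [-16.9, 1.2, 12.8]
width: 0.173
finger_force: 99.0
time_s: 4.8
eef_pos: [0.5004, -0.2582, 0.1309]
ee_rot: [-2.925, -0.277, -0.663]
contact_force: [-17.7, 1.6, 12.3]
width: 0.169
finger_force: 99.0
t 4.8 j [ 0.61  0.12 -0.13  2.02 -0.23  0.72 -1.56] rot [0.2 0.  0.2] shift [ 0.0005 -0.0016  0.0044] w 0.169 F [-17.7   1.6  12.3]
[ 0.14561467  3.32925265 -0.08885334]
```

```bash
python3 -m creep '0 0 0 0 0 0 0.05;0 0 0 0 0 0 0.05;0 0 0 0 0 0 0.05;0 0 0 0 0 0 0.05;0 0 0 0 0 -0.04 0.05;0 0 0 0 0 -0.08 0.05;0 0 0 0 0 -0.12 0.05;0 0 0 -0.09 0 -0.14 0.05;0 0 0 -0.14 0.0 -0.15 0.05;0 0 0 -0.14 0.0 -0.15 0.05;0 0 0 -0.14 0.0 -0.15 0.05'
python3 - <<'E'
from h import *
p,d=snap('top','d1'); dial(p,d); goal(G,dialM(-36.3)); cv2.imwrite('pics/d1c.png',cv2.resize(p[222:328,325:525,::-1],None,fx=4,fy=4,interpolation=cv2.INTER_CUBIC))
E
```

```text
time_s: 5.72
eef_pos: [0.3414, -0.1737, 0.2311]
ee_rot: [-2.924, -0.278, -0.658]
contact_force: [0.7, 0.2, 1.2]
width: 0.587
finger_force: 0.0
bar c [0.00393547 0.02213328] (0.01812765747308731, 0.06428927183151245) ang 143.6513070048343 index rel [ 0.03960435 -0.0286627 ] 0.04888818417791372 ang -35.894240071413684 34
t 5.7667 j [ 0.65 -0.43 -0.12  2.26 -0.27  1.03 -1.55] rot [0.1 0.  0.4] shift [1.445e-01 1.000e-04 1.450e-01] w 0.584 F [ 0.5 -1.2  0.7]
```

View pics/d1c.png

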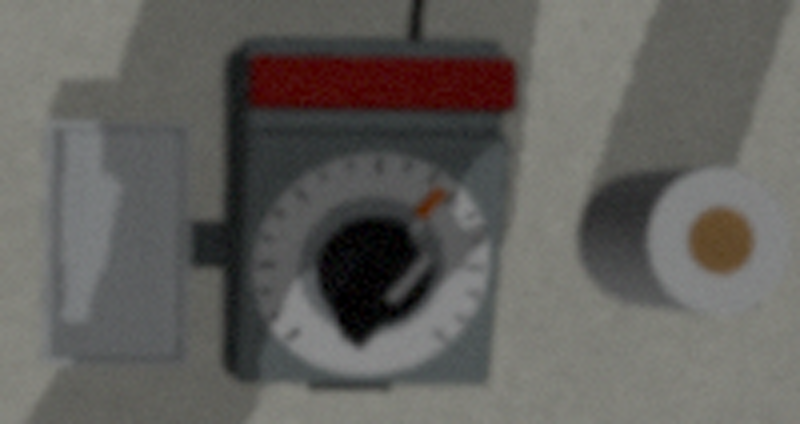

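```bash
cat >> h.py <<'E'
def down(yaw): return R.from_euler('xyz',[np.pi,0,yaw]).as_matrix()
BX=np.array([.990,-.140,0]);BY=np.array([.14,.99,0]); HO=np.array([.495,.3665,.086]); YW=np.pi-.14
E
python3 - <<'E'
from h import *
T=P0+.0033*EX+.023*EY+.055*N; a=np.radians(-36.3)
for s in(.010,.03): print('pointer px',proj('top',T+s*(np.cos(a)*EX+np.sin(a)*EY)))
p,d=cv2.imread('pics/d1.png'),0
g=p.max(-1).astype(int); m=np.zeros_like(g);m[280:300,415:435]=g[280:300,415:435]; print('white at crop->full', 325+425/4,222+260/4, 325+390/4,222+300/4)
goal([.45,0,.25],down(.87))
E
```

```text
pointer px (np.float64(424.64797072945083), np.float64(293.76910651590447))
pointer px (np.float64(430.7326655562319), np.float64(287.00072833159254))
white at crop->full 431.25 287.0 422.5 297.0
t 5.7667 j [ 0.65 -0.43 -0.12  2.26 -0.27  1.03 -1.55] rot [  2.3 -22.  -84.8] shift [-0.0134 -0.2042  0.0211] w 0.584 F [ 0.5 -1.2  0.7]
```

```bash
python3 -m creep '2.3 -22 -84.8 -0.0134 -0.2042 0.0211 0;2.3 -22 -84.8 -0.0134 -0.2042 0.0211 0;2.3 -22 -84.8 -0.0134 -0.2042 0.0211 0;2.3 -22 -84.8 -0.0134 -0.2042 0.0211 0;2.3 -22 -84.8 -0.0134 -0.2042 0.0211 0;2.3 -22 -84.8 -0.0134 -0.2042 0.0211 0;2.3 -22 -84.8 -0.0134 -0.2042 0.0211 0;2.3 -22 -84.8 -0.0134 -0.2042 0.0211 0;2.3 -22 -84.8 -0.0134 -0.2042 0.0211 0;2.3 -22 -84.8 -0.0134 -0.2042 0.0211 0;2.3 -22 -84.8 -0.0134 -0.2042 0.0211 0;2.3 -22 -84.8 -0.0134 -0.2042 0.0211 0' 60
python3 - <<'E'
from h import *
goal(HO-.06*BX+[0,0,.1],down(YW))
E
```

```text
time_s: 6.77
eef_pos: [0.4541, -0.0025, 0.251]
ee_rot: [3.141, -0.007, 0.847]
contact_force: [-0.1, -0.8, 0.7]
width: -0.0
finger_force: 0.0
t 6.7667 j [ 0.34 -0.04 -0.42  1.86 -0.02  1.31 -0.8 ] rot [   0.5   -0.2 -123.5] shift [ 0.2699 -0.264   0.0669] w -0.0 F [-0.1 -0.8  0.7]
```

```bash
python3 -m creep '0.5 0 -123.5 0.27 -0.264 0.067 0;0.5 0 -123.5 0.27 -0.264 0.067 0;0.5 0 -123.5 0.27 -0.264 0.067 0;0.5 0 -123.5 0.27 -0.264 0.067 0;0.5 0 -123.5 0.27 -0.264 0.067 0;0.5 0 -123.5 0.27 -0.264 0.067 0;0.5 0 -123.5 0.27 -0.264 0.067 0;0.5 0 -123.5 0.27 -0.264 0.067 0;0.5 0 -123.5 0.27 -0.264 0.067 0;0.5 0 -123.5 0.27 -0.264 0.067 0;0.5 0 -123.5 0.27 -0.264 0.067 0;0.5 0 -123.5 0.27 -0.264 0.067 0'
python3 - <<'E'
from h import *
goal(HO-.06*BX+[0,0,.1],down(YW))
E
```

```text
time_s: 7.77
eef_pos: [0.4368, 0.3767, 0.1855]
ee_rot: [3.137, -0.005, 2.349]
contact_force: [-0.5, 0.0, -0.1]
width: -0.001
finger_force: 0.0
t 7.7667 j [-0.11  0.38 -0.83  1.64  0.29  1.25 -0.22] rot [  0.3  -0.2 -37.4] shift [-0.0004 -0.0022 -0.0005] w -0.001 F [-0.5  0.  -0.1]
```

Rotate the rest, then descend to pushing height in the same call.

```bash
python3 -m creep '0.3 0 -37.4 0 -0.002 0 0;0.3 0 -37.4 0 -0.002 0 0;0.3 0 -37.4 0 -0.002 0 0;0.3 0 -37.4 0 -0.002 0 0;0.3 0 -37.4 0 -0.002 0 0;0.3 0 -37.4 0 -0.002 0 0;0.3 0 -37.4 0 -0.002 0.035 0;0.3 0 -37.4 0 -0.002 0.07 0;0.3 0 -37.4 0 -0.002 0.099 0;0.3 0 -37.4 0 -0.002 0.099 0'
python3 - <<'E'
from h import *
goal(HO+.080*BX,down(YW));goal(HO+.088*BX,down(YW))
E
```

```text
time_s: 8.6
eef_pos: [0.4342, 0.3719, 0.0816]
ee_rot: [-3.137, -0.007, 2.993]
contact_force: [-0.7, -0.8, -0.5]
width: -0.004
finger_force: 0.0
t 8.6 j [-0.08  0.53 -0.88  1.74  0.44  1.1   0.32] rot [-0.3 -0.4 -0.5] shift [-0.1409  0.0043 -0.0054] w -0.004 F [-0.7 -0.8 -0.5]
t 8.6 j [-0.08  0.53 -0.88  1.74  0.44  1.1   0.32] rot [-0.3 -0.4 -0.5] shift [-0.1489  0.0043 -0.0055] w -0.004 F [-0.7 -0.8 -0.5]
```

```bash
python3 -m creep '0 0 -0.5 0 0.004 -0.005 0;0 0 -0.5 -0.02 0.004 -0.005 0;0 0 -0.5 -0.035 0.004 -0.005 0;0 0 -0.5 -0.05 0.004 -0.005 0;0 0 -0.5 -0.065 0.004 -0.005 0;0 0 -0.5 -0.08 0.004 -0.005 0;0 0 -0.5 -0.095 0.004 -0.005 0;0 0 -0.5 -0.11 0.004 -0.005 0;0 0 -0.5 -0.125 0.004 -0.005 0;0 0 -0.5 -0.137 0.004 -0.005 0;0 0 -0.5 -0.143 0.004 -0.005 0;0 0 -0.5 -0.143 0.004 -0.005 0'
python3 -m creep '0 0 0 -0.003 0 0 0;0 0 0 -0.003 0 0 0'
python3 -m creep '0 0 0 -0.003 0 0 0;0 0 0 -0.003 0 0 0'
```

```text
time_s: 9.6
eef_pos: [0.58, 0.3577, 0.0941]
ee_rot: [3.138, 0.0, 3.001]
contact_force: [0.2, 0.5, -1.2]
width: 0.002
finger_force: 0.0
time_s: 9.77
eef_pos: [0.5813, 0.3571, 0.0926]
ee_rot: [3.14, -0.001, 3.002]
contact_force: [0.0, -0.1, 0.0]
width: -0.001
finger_force: 0.0
time_s: 9.93
eef_pos: [0.5831, 0.357, 0.0921]
ee_rot: [3.141, -0.003, 3.003]
contact_force: [-5.3, 0.3, 3.2]
width: 0.002
finger_force: 2.5
```

```bash
python3 -m creep '0 0 0 0.002 0 0 0;0 0 0 0.002 0 -0.04 0.03;0 0 0 0.03 0 -0.08 0.03;0 0 0 0.07 0 -0.11 0.03;0 0 0 0.11 0 -0.11 0.03;0 0 0 0.15 0 -0.11 0.03;0 0 0 0.17 0 -0.11 0.03;0 0 0 0.17 0 -0.11 0.03'
python3 - <<'E'
from h import *
p,d=snap('top','bin'); C=cloud('top',d); np.save('pics/Cb.npy',C)
c=cv2.resize(p[225:330,120:290,::-1],None,fx=4.5,fy=4.5,interpolation=cv2.INTER_CUBIC); cv2.imwrite('pics/binc.png',c)
h=cv2.cvtColor(p,cv2.COLOR_RGB2HSV)
k=np.zeros(d.shape,bool);k[230:310,130:190]=1; k&=(h[...,1]>110)&(h[...,0]<22)&(C[...,2]<.058)&(C[...,2]>.01)
T=C[k]; print(k.sum(),T.mean(0),np.percentile(T[:,2],[5,50,95]),np.argwhere(k).mean(0)[::-1]); t=T[T[:,2]>.042]; rc=cv2.minAreaRect(t[:,:2].astype(np.float32)); print(len(t),t.mean(0),rc)
# floor & foot
k2=np.zeros(d.shape,bool);k2[230:310,130:190]=1;L=C[k2]; q=np.c_[(L-HO)@BX,(L-HO)@BY,L[:,2]]
for a in np.arange(-.01,.1,.01): print(round(a,2),[int(1000*np.median(s)) if len(s:=q[(abs(q[:,0]-a)<.005)&(abs(q[:,1]-b)<.005),2]) else -1 for b in np.arange(-.05,.051,.01)])
hm=np.zeros(d.shape,bool);hm[225:290,130:185]=1;hm&=C[...,2]>.088; print('handle',C[hm].mean(0),hm.sum())
goal(HO,down(YW))
E
```

```text
time_s: 10.6
eef_pos: [0.4096, 0.3822, 0.203]
ee_rot: [3.141, -0.001, 3.01]
contact_force: [0.2, -0.2, 0.3]
width: 0.351
finger_force: 0.0
197 [0.53341625 0.36044304 0.04487392] [0.0362203  0.04594431 0.04972045] [160.07614213 270.60913706]
168 [0.53367632 0.36130951 0.04642148] ((0.533378541469574, 0.3615449368953705), (0.021097466349601746, 0.049874044954776764), 76.49925994873047)
-0.01 [54, 56, 29, 10, 10, 13, 12, 11, 12, 13, 34]
0.0 [53, 55, 9, 10, 13, 26, 27, 10, 11, 11, 36]
0.01 [51, 54, 11, 11, 15, 28, 26, 12, 11, 10, 37]
0.02 [53, 54, 12, 11, 27, 47, 46, 14, 11, 10, 36]
0.03 [55, 54, 14, 10, 26, 47, 44, 11, 10, 11, 41]
0.04 [53, 55, 11, 10, 31, 46, 46, 12, 11, 11, 37]
0.05 [52, 55, 8, 11, 22, 45, 46, 10, 9, 12, 40]
0.06 [53, 53, 9, 10, 22, 46, 46, 10, 11, 11, 38]
0.07 [51, 56, 11, 9, 14, 26, 26, 11, 11, 10, 31]
0.08 [54, 54, 12, 12, 13, 26, 24, 10, 11, 12, 36]
0.09 [54, 55, 12, 11, 10, 10, 11, 10, 11, 11, 31]
handle [0.59539476 0.28218787 0.28421451] 112
t 10.65 j [-0.03  0.37 -0.97  1.65  0.31  1.29  0.38] rot [0.  0.  0.3] shift [-0.0831 -0.0033  0.1168] w 0.355 F [0.4 0.9 0.9]
```

View pics/binc.png

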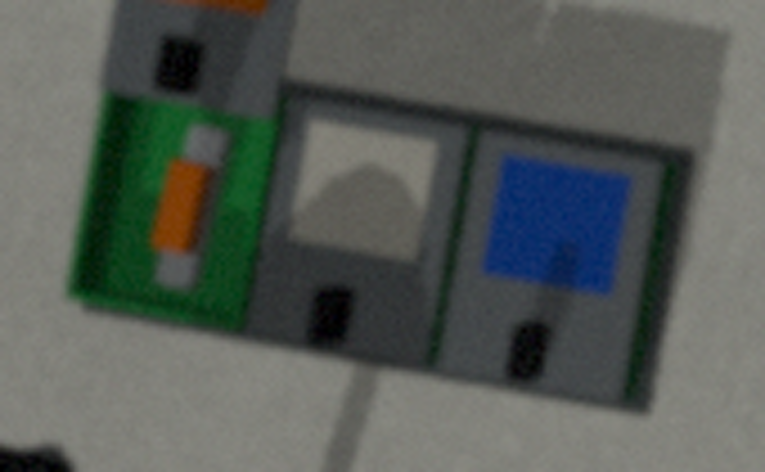

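```bash
python3 - <<'E'
from h import *
C=np.load('pics/Cb.npy'); p=cv2.imread('pics/bin.png'); h=cv2.cvtColor(p,cv2.COLOR_BGR2HSV)
k=np.zeros((480,640),bool);k[245:300,145:180]=1; k&=(C[...,2]>.02)&(C[...,2]<.055)&~((abs(h[...,0].astype(int)-62)<22)&(h[...,1]>90))
q=(C-HO)@BX; b=(C-HO)@BY; k&=(q>-.02)&(q<.095)&(abs(b)<.025)
T=C[k]; w,V=np.linalg.eigh(np.cov(T[:,:2].T)); v=V[:,1]*np.sign(V[0,1]); yaw=np.arctan2(v[1],v[0]); print(k.sum(),T.mean(0),'yaw',yaw,np.sqrt(12*w))
goal([.5336,.3614,.13],down(np.pi+yaw)); goal([.5336,.3614,.030],down(np.pi+yaw))
E
```

```text
356 [0.53291632 0.36007157 0.03737221] yaw -0.17621851656485896 [0.0226051  0.08406366]
t 10.65 j [-0.03  0.37 -0.97  1.65  0.31  1.29  0.38] rot [0.  0.  2.4] shift [-0.122  -0.0031  0.0728] w 0.355 F [0.4 0.9 0.9]
t 10.65 j [-0.03  0.37 -0.97  1.65  0.31  1.29  0.38] rot [0.  0.  2.4] shift [-0.122  -0.0032  0.1728] w 0.355 F [0.4 0.9 0.9]
```

```bash
python3 -m creep '0 0 2.4 -0.04 -0.003 0 0.036;0 0 2.4 -0.08 -0.003 0.03 0.036;0 0 2.4 -0.122 -0.003 0.06 0.036;0 0 2.4 -0.122 -0.003 0.07 0.036;0 0 2.4 -0.122 -0.003 0.07 0.036;0 0 2.4 -0.122 -0.003 0.07 0.036'
python3 - <<'E'
from h import *
goal([.5336,.3612,.030],down(np.pi-.18))
E
```

```text
time_s: 11.15
eef_pos: [0.5369, 0.3586, 0.1298]
ee_rot: [-3.141, -0.004, 2.958]
contact_force: [0.0, 0.5, 0.6]
width: 0.421
finger_force: 0.0
t 11.15 j [-0.06  0.6  -0.84  1.5   0.46  1.25  0.43] rot [-0.1 -0.2 -0.2] shift [0.0033 0.0021 0.0998] w 0.421 F [0.  0.5 0.6]
```

```bash
python3 -m creep '0 0 0 0.002 0.002 0.03 0.036;0 0 0 0.002 0.002 0.06 0.036;0 0 0 0.002 0.002 0.085 0.036;0 0 0 0.002 0.002 0.098 0.036;0 0 0 0.002 0.002 0.098 0.036;0 0 0 0.002 0.002 0.098 0;0 0 0 0.002 0.002 0.098 0;0 0 0 0.002 0.002 0.098 0;0 0 0 0.002 0.002 0.098 0' 50
python3 - <<'E'
from h import *
goal([.5336,.3612,.030],down(np.pi-.18))
E
```

```text
time_s: 11.9
eef_pos: [0.5352, 0.3633, 0.0357]
ee_rot: [3.139, 0.0, 2.96]
contact_force: [-1.1, -0.7, 6.8]
width: 0.221
finger_force: 52.2
t 11.9 j [-0.1   0.7  -0.79  1.57  0.54  1.1   0.37] rot [ 0.2  0.  -0.1] shift [ 0.0012 -0.0023  0.0057] w 0.221 F [-1.1 -0.7  6.8]
```

```bash
python3 -m creep '0 0 0 0 0 -0.03 0;0 0 0 0 0 -0.07 0;0 0 0 0 0 -0.11 0;0 0 0 0 0 -0.15 0;0 0 0 0 0 -0.16 0;0 0 0 0 0 -0.16 0'
python3 - <<'E'
from h import *
goal([.5206,-.1134,.18],down(np.pi+.025)); goal([.52,.12,.2],down(np.pi-.18))
E
```

```text
time_s: 12.4
eef_pos: [0.536, 0.3637, 0.1986]
ee_rot: [3.136, 0.003, 2.96]
contact_force: [0.5, 1.0, -1.5]
width: 0.221
finger_force: 51.2
t 12.4 j [-0.05  0.55 -0.87  1.42  0.42  1.36  0.45] rot [  0.3   0.2 -11.8] shift [-0.0709 -0.4721  0.0161] w 0.221 F [ 0.5  1.  -1.5]
t 12.4 j [-0.05  0.55 -0.87  1.42  0.42  1.36  0.45] rot [ 0.3  0.2 -0.1] shift [-0.0283 -0.2426 -0.0027] w 0.221 F [ 0.5  1.  -1.5]
```

```bash
python3 -m creep '0 0 -2 -0.01 -0.04 0 0;0 0 -4 -0.02 -0.08 0 0;0 0 -6 -0.03 -0.12 0 0;0 0 -8 -0.04 -0.16 0 0;0 0 -10 -0.05 -0.2 0 0;0 0 -11.8 -0.06 -0.24 0 0;0 0 -11.8 -0.065 -0.28 0 0;0 0 -11.8 -0.07 -0.32 0 0;0 0 -11.8 -0.071 -0.36 0 0;0 0 -11.8 -0.071 -0.4 0 0;0 0 -11.8 -0.071 -0.44 0 0;0 0 -11.8 -0.071 -0.472 0.01 0'
python3 -m creep '0 0 0 0 0 0 0;0 0 0 0 0 0 0;0 0 0 0 0 0 0'
python3 - <<'E'
from h import *
goal([.5206,-.1134,.03],down(np.pi+.025)); p,d=snap('top','t1'); q,e=snap('scene','t1s')
cv2.imwrite('pics/t1c.png',cv2.resize(np.hstack([p[225:335,300:420,::-1],q[170:280,190:310,::-1]]),None,fx=3.3,fy=3.3,interpolation=cv2.INTER_CUBIC))
E
```

```text
time_s: 13.4
eef_pos: [0.5188, -0.1184, 0.1835]
ee_rot: [-3.141, -0.001, -3.119]
contact_force: [0.5, -0.3, -1.1]
width: 0.221
finger_force: 51.1
time_s: 13.65
eef_pos: [0.5192, -0.1142, 0.1825]
ee_rot: [3.14, -0.002, -3.117]
contact_force: [-0.5, 0.3, -1.1]
width: 0.225
finger_force: 51.1
t 13.65 j [ 0.87  0.28 -0.85  1.75  0.22  1.22  1.56] rot [ 0.1 -0.1 -0. ] shift [-0.0018  0.0004  0.1525] w 0.225 F [-0.5  0.3 -1.1]
```

View pics/t1c.png

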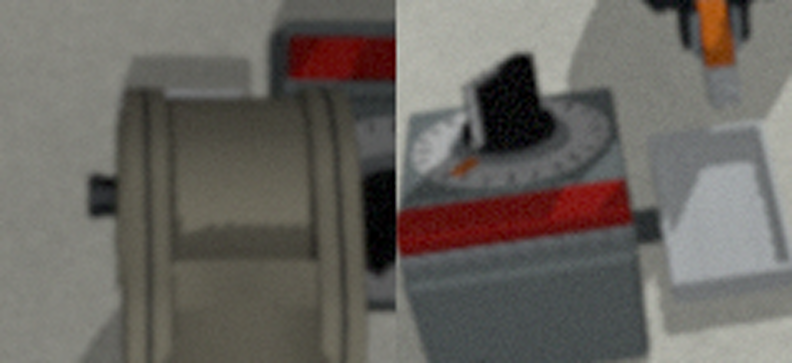

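```bash
python3 -m creep '0 0 0 -0.001 0 0.035 0;0 0 0 -0.001 0 0.07 0;0 0 0 -0.001 0 0.1 0;0 0 0 -0.001 0 0.125 0;0 0 0 -0.001 0 0.14 0;0 0 0 -0.001 0 0.147 0;0 0 0 -0.001 0 0.147 0;0 0 0 -0.001 0 0.147 0'
python3 -m creep '0 0 0 0 0 0.003 0;0 0 0 0 0 0.003 0;0 0 0 0 0 0.003 0'
```

```text
time_s: 14.42
eef_pos: [0.5208, -0.1138, 0.0369]
ee_rot: [3.14, -0.001, -3.116]
contact_force: [0.3, -1.1, 0.5]
width: 0.217
finger_force: 51.1
time_s: 14.67
eef_pos: [0.5206, -0.1148, 0.0339]
ee_rot: [3.141, -0.001, -3.117]
contact_force: [-0.3, -0.5, -1.4]
width: 0.22
finger_force: 51.1
```

```bash
python3 -m creep '0 0 0 0 0 0.002 0;0 0 0 0 0 0.003 0;0 0 0 0 0 0.004 0;0 0 0 0 0 0.004 0;0 0 0 0 0 0.004 0'
```

```text
time_s: 15.08
eef_pos: [0.5202, -0.1147, 0.0297]
ee_rot: [3.141, -0.002, -3.117]
contact_force: [-3.2, 0.4, 6.9]
width: 0.225
finger_force: 52.0
```

Contact with the floor (7 N). Release, rise, clear the view and check.

```bash
python3 -m creep '0 0 0 0 0 0 0.04;0 0 0 0 0 0 0.04;0 0 0 0 0 0 0.04;0 0 0 0 0 -0.03 0.04;0 0 0 0 0 -0.07 0.04;0 0 0 0 0 -0.11 0.04;0 0 0 0 0 -0.15 0.04;0 0 0 0 -0.0 -0.18 0.04;0 0 0 0.0 0.04 -0.2 0.04;0 0 0 0.08 0.07 -0.2 0.04;0 0 0 0.12 0.07 -0.2 0.04;0 0 0 0.12 0.07 -0.2 0.04'
python3 -m creep '0 0 0 0 0.04 0 0.04;0 0 0 0 0.08 0 0.04;0 0 0 0 0.12 0 0.04;0 0 0 0 0.16 0 0.04;0 0 0 0 0.16 0 0.04;0 0 0 0 0.16 0 0.04;0 0 0 0 0.16 0 0.04'
python3 - <<'E'
from h import *
p,d=snap('top','fin'); q,e=snap('scene','fins'); dial(p,d); C=cloud('top',d); h=cv2.cvtColor(p,cv2.COLOR_RGB2HSV)
k=np.zeros(d.shape,bool);k[240:318,330:376]=1
o=k&(h[...,1]>110)&(h[...,0]<22); print('grip',o.sum(),C[o].mean(0),'z',np.percentile(C[o][:,2],[10,50,90]),cv2.minAreaRect(C[o&(C[...,2]>.03)][:,:2].astype(np.float32)))
print(r.get_obs()['eef_pos'],r.get_obs()['time_s'])
cv2.imwrite('pics/finc.png',np.hstack([cv2.resize(p[222:328,120:465,::-1],(790,243)),])if 0 else np.vstack([cv2.resize(p[222:328,120:470,::-1],(790,240)),cv2.resize(q[150:290,180:520,::-1],(790,325))]))
E
```

```text
time_s: 16.08
eef_pos: [0.4033, -0.0473, 0.2289]
ee_rot: [3.139, -0.002, -3.114]
contact_force: [-1.2, 0.1, 0.9]
width: 0.468
finger_force: 0.0
time_s: 16.67
eef_pos: [0.4004, 0.1106, 0.2296]
ee_rot: [3.141, -0.002, -3.116]
contact_force: [0.5, -0.7, 0.0]
width: 0.47
finger_force: 0.0
bar c [0.00393076 0.02244247] (0.017744898796081543, 0.06495217978954315) ang 143.99797711878836 index rel [ 0.03997174 -0.02842526] 0.04904829361146217 ang -35.41792468477408 28
grip 158 [ 0.5208981  -0.11344659  0.0405716 ] z [0.0374308  0.04073853 0.0433216 ] ((0.5206108093261719, -0.1134185791015625), (0.04579309746623039, 0.017285559326410294), 1.6043322086334229)
[0.40052071 0.10984099 0.22958407] 16.7667
```

View pics/finc.png

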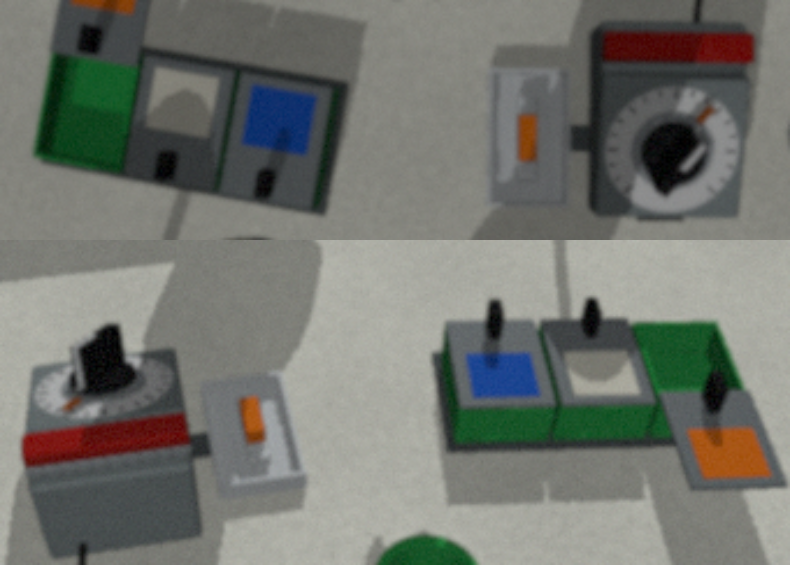

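The bar lies flat and centred in the tray (grip top at z of about 40 mm). The other two lids are shut. The pointer is at -36.0° and the index at about -36°. Handing in.

```bash
python3 -c "
from rig import order
print(order.close_job())"
```

```text
the job is handed in; nothing more can be done
None
```

I handed the job in at about 17 s. By the last camera check, the dial is on the orange index (within about 1°), the bar lies flat, grip up, in the tray, and only the orange bin is open; the verdict was not shown.

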